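Close the colouring box and snap its cap on

TASK

Close up the colouring box: swing its green lid all the way down so that the white stud comes up through the hole in the lid's tab, then put the orange snap cap over the stud and press it until it clicks and sits flat on the tab. After the click keep pressing: finish with the gripper still on the cap, pushing it down firmly with about 10 N, and do not let go. Leave the other things on the desk where they are.

Things in the scene. Friction and masses are not known exactly. Their poses are not given: they have to be found in the camera images.
- case: open yellow box of felt pens, fixed to the desk: tray 140 (its x) x 200 (its y) x 55 mm high, with a solid ledge 50 x 60 mm, as high as the tray, standing out from the middle of its -x side (its x -70 to -120 mm). Origin at the centre of the tray's underside, on the desk; x points from the ledge to the hinge, z up. It stands at another place and yaw each time
- stud_seat (a point): point on the stud's axis level with the top of the shut lid, 62 mm above the desk (box frame: -95, 0, 61.5 mm); axes as the box. The white stud rises from the ledge: 14 mm thick, straight to 12 mm above this point, then a cone to 6 mm thick at 20 mm above it. Four sprung steel balls stand out of it to 22 mm across, centred 8.5 mm above this point. The cap is home when its origin lies here
- lid_angle (a joint): lid angle in rad: 0 = shut (flat, level with the top of the box), positive = raised; starts between 0.8 and 1.25. The stiff hinge keeps the lid where it is left; a push of about 0.5 to 1.5 N at the tab shuts it
- lid_hinge (a point): middle of the lid's hinge axis, at the far (+x) upper edge of the box, 55.5 mm above the desk (box frame: 70, 0, 55.5 mm); the axis runs along the box's y. Axes: x from the tab to the hinge in the plane of the lid, z out of the lid's upper face (they turn with the lid)
- tab_edge (a point): middle of the outer (free) edge of the lid's tab, on the lid's upper face; 190 mm from the hinge axis. Moves with the lid. Axes as lid_hinge
- lid: green lid, a plate 142 x 204 x 6 mm that ends in a tab 50 x 60 x 6 mm in the same plane, with a 27 mm hole through its middle, 165 mm from the hinge axis; the stud passes through the hole when the lid is shut. Origin and axes as lid_hinge
- cap: orange snap cap, loose, standing on the desk open side down: round flange 44 mm across, 4 mm thick, and on it a round knob 30 mm across up to 29 mm above the underside. 18 mm hole in the underside, widening to 24 mm inside from 4 mm up, 23 mm deep. About 40 g. Origin at the centre of its underside, z up
- cap_top (a point): centre of the cap's flat top, 29 mm above its underside. Lowered on the stud, the cap first rests on the balls with its underside 12.5 mm above stud_seat; pressing then takes up to about 9 N over the next 3 mm, after which the force drops away (the click), the balls draw the cap down by up to 8 N for the last 5 mm, and the force rises again as it meets the tab
- tape_roll: roll of amber sticky tape lying flat, 60 mm across, 18 high, 40 mm hole; a bystander; origin at the centre of its underside
- paint_jar: small white jar with a blue lid, 48 mm across, 50 high; a bystander; origin at the centre of its underside
- glue: white glue bottle with blue collar and pointed nozzle, 48 mm across, 130 high; a bystander; origin at the centre of its underside
- toy_car: blue toy car, 75 x 40 x 39 mm; a bystander; origin under its centre
- remote: black remote control lying flat, 150 x 42 x 18 mm; a bystander; origin at the centre of its underside
- eraser: white eraser, 45 x 22 x 13 mm; a bystander; origin at the centre of its underside
Things that resemble listed ones, but are neither listed nor needed, are in the scene too. Several things have the shape of the cap; the one meant has the colours described above.

How it is judged:
By the outcome, as a careful person would: the job done as asked, in the order asked, and still so for the second after the job is handed in, while the arm keeps its last pose, push and grip.
It also fails if it takes over 72 s, if anything falls off the work surface, if the arm or the gripper's body presses on something with over 40 N, if the wrist force passes 120 N, or if a joint passes its speed limit or range.

ROBOT

A 6-joint arm with a two-finger parallel gripper is mounted at the origin on the work surface. World frame = base frame: x ahead of the robot, y to its left, z up, the work surface at z = 0. Lengths are in mm, angles in rad, forces in N, time in s.
With the tool pointing down it reaches from about 350 to 975 mm from the base axis. Payload 4.9 kg.
Tool frame: the origin (TCP) lies midway between the tips of the shut fingers; the grasp point (between the pads) lies 19 mm behind it; z points along the fingers, y is the line along which they close (so a half turn about z gives the same grasp; the last joint's range is limited). The gripper opens to 85 mm and grips with 20 to 120 N. Pads are 22 mm wide; open, the fingers measure 114 mm over their backs; the gripper's body (76 mm by 85 mm) begins 54 mm behind the grasp point. The pads swing forward as they close: fully open they stand 13 mm farther back than shut.
Start: joints at [1.023, 0.053, 1.613, -0, 1.476, -0.119], TCP at [259.85, 568.401, 231.304] pointing down, gripper open.
Joint ranges: [-3.01, 3.01], [-1.01, 2.22], [0.06, 2.58], [-1.02, 4.17], [0.09, 2.62], [-3.14, 3.14]. Speed limits (rad/s): [2.57, 2.57, 3.14, 3.14, 3.14, 3.14].

INTERFACE

Orientations are given as a unit quaternion [x, y, z, w].
In Python, from cell import env, cams, ticket, spotter gives the robot as it stands.
- The arm moves only by the tool servo_tool, never from a script. Its argument "increments" is a list of rows, each an object of numbers: "dx", "dy", "dz": the shift along the world's x, y, z in units of 2.5 cm (1.0 is 2.5 cm); "rx", "ry", "rz": the turn, a rotation vector about the world's x, y, z in units of 8 degrees (1.0 is 8 degrees); "gripper": the opening, from -1 (shut) to 1 (fully open). In form: [{"dx": .., "dy": .., "dz": .., "rx": .., "ry": .., "rz": .., "gripper": ..}, ...]. A call has 1 to 12 rows; each row shifts and turns the commanded pose from where the row before left it; what a row does not reach is not made up. A row lasts 1/10 s, in which the tool goes at most 50 mm and 8.59 degrees, less where a joint would pass 70% of its speed; a pose out of reach is approached as far as the arm can. A call with a number of a shift or a turn outside -1 to 1 is refused whole. A call with a gripper value outside its range is refused whole. The fingers move at their own pace and stop on an object; "grip_force" is the grip in N (left out, the last holds). Time passes only in rows, so rows that do not move let the fingers close. It gives the time, the measured TCP pose, the force, the opening and the grip force at its end, in the units of the state.
- env.read_state(): the state, without advancing time (a new reading comes with each control period).
- cams.grab_frame(name): name is "scene" or "top" or "wrist"; returns a dict with "img" (400x640x3 uint8, red, green, blue), "z_map" (400x640 float32, mm along the optical axis (not along the pixel's ray), 0 where there is no reading), "fx", "fy", "cx", "cy" (pixels), "position" and "attitude" of the camera in the world; the wrist camera has in their place "tool_from_camera" (4x4, takes a point from camera to tool coordinates, whose origin is the TCP and whose axes are the flange's). Camera axes: x right, y up, looking along -z (the intrinsics and any distortion apply to the point x, -y, -z); pixel columns grow to the right and rows downward; lengths in mm; the calibration is good to about 2 mm. A picture is of the moment at which its call begins: read the wrist's pose just before it.
- ticket.finish_job(): hands the job in; it is judged then, once.
Trained networks look in the newest picture that a camera, given by its name, has taken for a name from the list of things; names that differ only in an ending like _2 or _b are one class to them, and where a whole thing is asked for, a point or a joint stands for the part that bears it (a point fixed in the world has none). Each returns a list of dicts, best first, with "conf" (0 to 1); they miss things now and then, are a little off and sometimes report something else, mostly with a low value. They report only what shows in the picture. A call takes as long as a camera call. They do not tell look-alikes from the thing itself.
- spotter.masks_of(camera, name): "mask" (400x640 bool, what is visible of it).
- spotter.landmark_of(camera, name): "location" ([x, y, z] in mm, in the coordinates of the camera as it stood for that picture, good to about 4 mm: a listed point, or the origin of a listed thing).
The state is a dict: "t": time; "joint_pos": joint angles; "joint_velocities": joint speeds; "joint_efforts": joint torques, N m; "ee_pos": TCP position; "eef_rot": TCP orientation; "wrist_force": force on the tool from outside, world axes, zero at the start; "ft_torque": the same for the moment, N m; "grip_width": opening from 0.0 (shut) to 1.0 (fully open); "grip_force": force on a finger pad.
Only numpy, scipy, OpenCV 4.12 (cv2) and the standard library are available. Lean on these libraries where they do the work, as an engineer would, in place of code of your own. Each camera call takes 0.05 s, during which the arm holds its last target. There are 200 camera calls.

## Working session

There is one attempt and no reset: what is moved stays moved. The work goes in short steps, Python scripts to look and compute and a tool call to move; the robot and the scene stay as the last step left them, time stands still between calls to the robot, and variables do not carry over. Pictures are saved under pics/ and viewed, at most 10 in all, crops included, and the job is handed in when it is done.

Besides the shell and the picture viewer there is one more tool, called after "Call:" by a JSON object that holds its "method" and its "body". servo_tool: Moves the arm, as the interface text tells. Shifts and turns lie within -1 to 1; 1 stands for 2.5 cm of shift or 8 degrees of turn. Its arguments: {"type":"object","properties":{"increments":{"type":"array","items":{"type":"object","properties":{"dx":{"type":"number"},"dy":{"type":"number"},"dz":{"type":"number"},"rx":{"type":"number"},"ry":{"type":"number"},"rz":{"type":"number"},"gripper":{"type":"number"}}}},"grip_force":{"type":"number"}},"required":["increments"]}

```bash
mkdir -p pics
cat > h.py <<'E'
import numpy as np,cv2
from scipy.spatial.transform import Rotation as R
from cell import env,cams,ticket,spotter
def T(f,st=None):
    M=np.eye(4)
    if 'tool_from_camera' in f:
        M[:3,:3]=R.from_quat(st['eef_rot']).as_matrix();M[:3,3]=st['ee_pos']
        return M@np.array(f['tool_from_camera'])
    a=np.array(f['attitude']);M[:3,:3]=R.from_quat(a).as_matrix() if a.size==4 else a
    M[:3,3]=f['position'];return M
def cloud(f,M):
    z=f['z_map'];v,u=np.indices(z.shape)
    P=np.stack([(u-f['cx'])/f['fx']*z,-(v-f['cy'])/f['fy']*z,-z],-1)
    W=P@M[:3,:3].T+M[:3,3];W[z==0]=np.nan;return W
def grab(n):
    st=env.read_state();f=cams.grab_frame(n);M=T(f,st);return f,M,cloud(f,M)
def save(n,img): cv2.imwrite('pics/'+n,cv2.cvtColor(img,cv2.COLOR_RGB2BGR))
def lm(cam,name,M): return [(round(d['conf'],2),(M[:3,:3]@np.array(d['location'])+M[:3,3]).round(1)) for d in spotter.landmark_of(cam,name)]
E
python3 - <<'E'
from h import *
for c in ['top','scene']:
    f,M,W=grab(c);save(c+'0.png',f['img']);print(c,f.keys(),f['position'],f['attitude'],f['fx'])
    for n in ['stud_seat','lid_hinge','tab_edge','cap','cap_top','case']:print(n,lm(c,n,M))
print(env.read_state())
E
```

```text
top dict_keys(['img', 'z_map', 'fx', 'fy', 'cx', 'cy', 'position', 'attitude']) [ 354.82920063   -9.86070485 1191.5075557 ] [-0.05813474  0.03601869  0.71568307 -0.69506888] 376.49979740986424
stud_seat [(0.79, array([503.3,  17.3,  62.9]))]
lid_hinge [(0.63, array([660.1,  65.7,  53.7]))]
tab_edge [(0.79, array([590. ,  43.7, 228.6]))]
cap [(0.66, array([ 635.4, -327.8,    1.7])), (0.55, array([ 592.4, -247.8,    1.3])), (0.47, array([ 562.5, -167.7,   -2.9])), (0.44, array([ 6.068e+02, -4.086e+02,  6.000e-01])), (0.43, array([ 685.9, -143.8,    2.4]))]
cap_top [(0.66, array([ 684.4, -140.1,   29.4])), (0.53, array([ 637.8, -324. ,   32.8])), (0.52, array([ 596.3, -243.9,   30.2])), (0.46, array([ 564.8, -169.8,   28.5])), (0.46, array([ 603.1, -405.6,   29.6]))]
case [(0.88, array([591.6,  44.8,   1.8]))]
scene dict_keys(['img', 'z_map', 'fx', 'fy', 'cx', 'cy', 'position', 'attitude']) [1327.78086131 -195.48703563  666.05057989] [0.36785043 0.28508201 0.54121818 0.70035505] 418.2762473918063
stud_seat [(0.93, array([498.1,  16.7,  59. ]))]
lid_hinge [(0.84, array([661.6,  66.6,  57
[... 648 characters left out ...]
, 'joint_pos': array([ 1.02298470e+00,  5.26281608e-02,  1.61290959e+00, -1.04473701e-06,
        1.47599971e+00, -1.18979744e-01]), 'joint_velocities': array([-0.00082832, -0.00031268, -0.00013206,  0.00246244,  0.00099839,
        0.00040599]), 'joint_efforts': array([-4.30909849e-04, -3.93552625e+01, -3.70368969e+01, -1.58356484e-04,
        4.26133938e-04, -5.67626586e-06]), 'ee_pos': array([259.85709913, 568.39362617, 231.34241858]), 'eef_rot': array([2.12776733e-01, 9.77100845e-01, 2.59052046e-05, 9.52190548e-06]), 'wrist_force': array([ 0.48464268, -0.08072158, -0.18120731]), 'ft_torque': array([0.05337009, 0.02189396, 0.02790615]), 'grip_force': 0.0, 'grip_width': 0.9992599525127087}
```

View pics/top0.png

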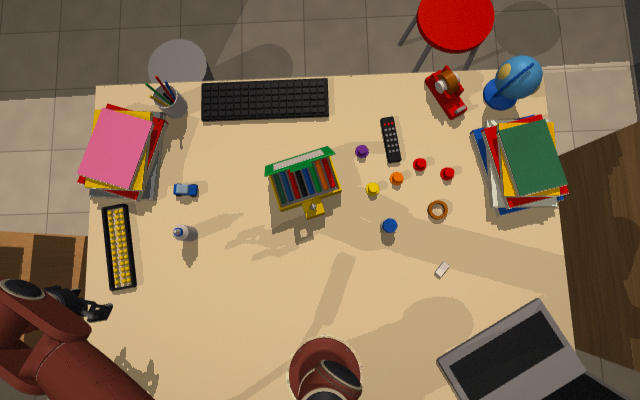

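View pics/scene0.png

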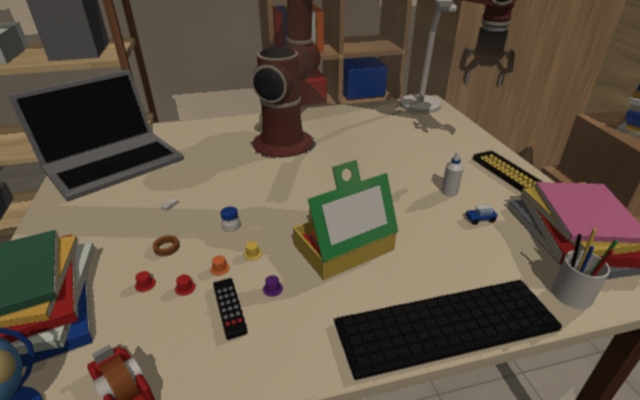

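The top view shows the open box at (303,180) with its stud at (314,209). Cap look-alikes are purple (362,151), yellow (373,188), red (420,164) and red (447,173). The orange cap is at (397,178), about world (592,-248). I'll check that choice in a close crop before reaching.

Run:
```python
from h import *
f,M,W=grab('scene');I=f['img'];
save('crop.png',cv2.resize(I[220:310,120:300],None,fx=4,fy=4))
hsv=cv2.cvtColor(I,cv2.COLOR_RGB2HSV)
for d in spotter.masks_of('scene','cap'):
    m=d['mask'];p=W[m];print(round(d['conf'],2),np.argwhere(m).mean(0)[::-1].round(),np.median(I[m],0),np.median(hsv[m],0),np.nanmedian(p,0).round(1),np.nanmax(p[:,2]).round(1))
```

```text
0.82 [272. 286.] [66. 30. 79.] [142. 155.  80.] [ 694.9 -144.5   17.4] 30.5
0.78 [252. 251.] [144.  121.5  55. ] [ 22. 164. 144.] [ 570.6 -172.9   13.5] 29.8
0.77 [184. 286.] [120.  29.  27.] [  1. 200. 120.] [ 645.3 -324.6   15.2] 30.6
0.66 [219. 266.] [143.  78.  42.] [ 10. 188. 143.] [ 602.1 -249.6   13.8] 30.9
0.64 [144. 282.] [119.  28.  27.] [  1. 200. 119.] [ 611.8 -407.8   15.5] 30.8
```

View pics/crop.png

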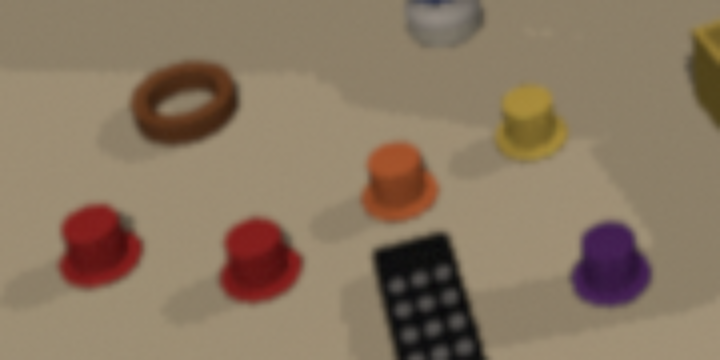

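Call:
{"method": "servo_tool", "body": {"increments": [{"dz": 1,"rz": -0.25,"gripper": -1},{"dz": 1,"dy": -1,"dx": 0.75,"rz": -0.25},{"dz": 1,"dy": -1,"dx": 0.75,"rz": -0.25},{"dy": -1,"dx": 0.75,"rz": -0.25},{"dy": -1,"dx": 0.75,"rz": -0.25},{"dy": -1,"dx": 0.75,"rz": -0.25},{"dy": -1,"dx": 0.75,"rz": -0.25},{"dy": -1,"dx": 0.75,"rz": -0.25},{"dy": -1,"dx": 0.75,"rz": -0.25},{"dy": -1,"dx": 0.75,"rz": -0.25},{"dy": -1,"dx": 0.75,"rz": -0.25},{"dy": -1,"dx": 0.75,"rz": -0.25}]}}

```text
invalid input at $.increments[0]: expected keys dx, dy, dz, rx, ry, rz, gripper
```

The crop shows one orange cap, at crop pixel (400,180), with the remote's end just in front of it. The reds and the yellow are clearly different colours. Every row needs all the keys, so I'll send the move again.

Call:
{"method": "servo_tool", "body": {"increments": [{"dx": 0,"dy": 0,"dz": 1,"rx": 0,"ry": 0,"rz": -0.25,"gripper": -1},{"dx": 0.75,"dy": -1,"dz": 1,"rx": 0,"ry": 0,"rz": -0.25,"gripper": -1},{"dx": 0.75,"dy": -1,"dz": 1,"rx": 0,"ry": 0,"rz": -0.25,"gripper": -1},{"dx": 0.75,"dy": -1,"dz": 0,"rx": 0,"ry": 0,"rz": -0.25,"gripper": -1},{"dx": 0.75,"dy": -1,"dz": 0,"rx": 0,"ry": 0,"rz": -0.25,"gripper": -1},{"dx": 0.75,"dy": -1,"dz": 0,"rx": 0,"ry": 0,"rz": -0.25,"gripper": -1},{"dx": 0.75,"dy": -1,"dz": 0,"rx": 0,"ry": 0,"rz": -0.25,"gripper": -1},{"dx": 0.75,"dy": -1,"dz": 0,"rx": 0,"ry": 0,"rz": -0.25,"gripper": -1},{"dx": 0.75,"dy": -1,"dz": 0,"rx": 0,"ry": 0,"rz": -0.25,"gripper": -1},{"dx": 0.75,"dy": -1,"dz": 0,"rx": 0,"ry": 0,"rz": -0.25,"gripper": -1},{"dx": 0.75,"dy": -1,"dz": 0,"rx": 0,"ry": 0,"rz": -0.25,"gripper": -1},{"dx": 0.75,"dy": -1,"dz": 0,"rx": 0,"ry": 0,"rz": -0.25,"gripper": -1}]}}

```text
t: 2.0
ee_pos: [466.7, 292.3, 306.5]
eef_rot: [0.412, 0.911, 0.0, 0.0]
wrist_force: [-0.2, 1.1, 0.3]
grip_width: 0.003
grip_force: 0.0
```

Call:
{"method": "servo_tool", "body": {"increments": [{"dx": 0.72,"dy": -0.92,"dz": 0,"rx": 0,"ry": 0,"rz": -0.3,"gripper": -1},{"dx": 0.72,"dy": -0.92,"dz": 0,"rx": 0,"ry": 0,"rz": -0.3,"gripper": -1},{"dx": 0.72,"dy": -0.92,"dz": 0,"rx": 0,"ry": 0,"rz": -0.3,"gripper": -1},{"dx": 0.72,"dy": -0.92,"dz": 0,"rx": 0,"ry": 0,"rz": -0.3,"gripper": -1},{"dx": 0.72,"dy": -0.92,"dz": 0,"rx": 0,"ry": 0,"rz": -0.3,"gripper": -1},{"dx": 0.72,"dy": -0.92,"dz": 0,"rx": 0,"ry": 0,"rz": -0.3,"gripper": -1},{"dx": 0.72,"dy": -0.92,"dz": 0,"rx": 0,"ry": 0,"rz": -0.3,"gripper": -1},{"dx": 0.72,"dy": -0.92,"dz": 0,"rx": 0,"ry": 0,"rz": -0.3,"gripper": -1},{"dx": 0.72,"dy": -0.92,"dz": 0,"rx": 0,"ry": 0,"rz": -0.3,"gripper": -1},{"dx": 0.72,"dy": -0.92,"dz": 0,"rx": 0,"ry": 0,"rz": -0.3,"gripper": -1},{"dx": 0,"dy": 0,"dz": 0,"rx": 0,"ry": 0,"rz": 0,"gripper": -1}]}}

```text
t: 3.1
ee_pos: [647.4, 60.6, 305.7]
eef_rot: [0.593, 0.805, -0.0, 0.0]
wrist_force: [0.4, -0.1, 0.4]
grip_width: 0.001
grip_force: 0.0
```

Run:
```python
from h import *
f,M,W=grab('scene');save('s1.png',f['img']);print(env.read_state()['ee_pos'],lm('scene','tab_edge',M),lm('scene','lid_hinge',M))
m=spotter.masks_of('scene','lid')[0]['mask'];p=W[m];p=p[~np.isnan(p[:,0])]
H=np.array([661,66,55.5]);ux=np.array([.956,.293,0]);
q=np.c_[(p-H)@ux,(p-H)@[-.293,.956,0],p[:,2]-55.5]
g=(q[:,2]>20)&(q[:,2]<140);c,_,_,_=np.linalg.lstsq(np.c_[q[g],][:,1:]@np.eye(2)@np.eye(2) if 0 else np.c_[q[g,2],q[g,1],np.ones(g.sum())],q[g,0],rcond=None)
print(c,'theta',np.arctan2(1,-c[0]),q.max(0),q.min(0))
f,M,W=grab('wrist');save('w1.png',f['img'])
```

```text
[646.59289838  62.12834018 305.72467492] [(0.86, array([580.6,  48. , 226.9]))] [(0.6, array([658.5,  62.5,  55.3]))]
[-0.47694169  0.01259187  4.0191992 ] theta 1.1257649349252141 [  4.7967917  231.82432405 174.03343748] [-302.98173837 -104.02601578  -58.33577701]
```

View pics/s1.png

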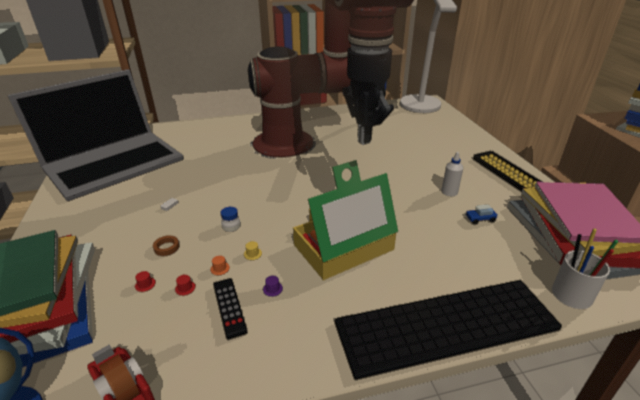

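Call:
{"method": "servo_tool", "body": {"increments": [{"dx": 0,"dy": 0,"dz": -0.98,"rx": 0,"ry": 0,"rz": 0,"gripper": -1},{"dx": 0,"dy": 0,"dz": -0.98,"rx": 0,"ry": 0,"rz": 0,"gripper": -1},{"dx": 0,"dy": 0,"dz": -0.98,"rx": 0,"ry": 0,"rz": 0,"gripper": -1},{"dx": 0,"dy": 0,"dz": -0.98,"rx": 0,"ry": 0,"rz": 0,"gripper": -1},{"dx": 0,"dy": 0,"dz": -0.98,"rx": 0,"ry": 0,"rz": 0,"gripper": -1},{"dx": -0.48,"dy": -0.15,"dz": 0,"rx": 0,"ry": 0,"rz": 0,"gripper": -1},{"dx": -0.48,"dy": -0.15,"dz": 0,"rx": 0,"ry": 0,"rz": 0,"gripper": -1},{"dx": -0.5,"dy": -0.15,"dz": -0.34,"rx": 0,"ry": 0,"rz": 0,"gripper": -1},{"dx": -0.5,"dy": -0.15,"dz": -0.34,"rx": 0,"ry": 0,"rz": 0,"gripper": -1}]}}

```text
t: 4.25
ee_pos: [597.1, 49.3, 167.9]
eef_rot: [0.591, 0.807, 0.001, 0.001]
wrist_force: [0.9, 0.9, 2.3]
grip_width: -0.005
grip_force: 0.7
```

Call:
{"method": "servo_tool", "body": {"increments": [{"dx": -0.36,"dy": -0.11,"dz": -0.4,"rx": 0,"ry": 0,"rz": 0,"gripper": -1},{"dx": -0.36,"dy": -0.11,"dz": -0.4,"rx": 0,"ry": 0,"rz": 0,"gripper": -1},{"dx": -0.28,"dy": -0.08,"dz": -0.45,"rx": 0,"ry": 0,"rz": 0,"gripper": -1},{"dx": -0.28,"dy": -0.08,"dz": -0.45,"rx": 0,"ry": 0,"rz": 0,"gripper": -1},{"dx": -0.18,"dy": -0.06,"dz": -0.5,"rx": 0,"ry": 0,"rz": 0,"gripper": -1},{"dx": -0.18,"dy": -0.06,"dz": -0.5,"rx": 0,"ry": 0,"rz": 0,"gripper": -1},{"dx": -0.08,"dy": -0.02,"dz": -0.38,"rx": 0,"ry": 0,"rz": 0,"gripper": -1},{"dx": -0.08,"dy": -0.02,"dz": -0.38,"rx": 0,"ry": 0,"rz": 0,"gripper": -1},{"dx": -0.03,"dy": -0.01,"dz": -0.25,"rx": 0,"ry": 0,"rz": 0,"gripper": -1},{"dx": -0.03,"dy": -0.01,"dz": -0.25,"rx": 0,"ry": 0,"rz": 0,"gripper": -1},{"dx": 0,"dy": 0,"dz": 0,"rx": 0,"ry": 0,"rz": 0,"gripper": -1}]}}

```text
t: 5.35
ee_pos: [550.1, 34.5, 66.7]
eef_rot: [0.592, 0.806, -0.0, -0.001]
wrist_force: [-0.6, 0.9, -0.6]
grip_width: -0.001
grip_force: 0.0
```

Call:
{"method": "servo_tool", "body": {"increments": [{"dx": 0,"dy": 0,"dz": -0.12,"rx": 0,"ry": 0,"rz": 0,"gripper": -1},{"dx": 0,"dy": 0,"dz": -0.12,"rx": 0,"ry": 0,"rz": 0,"gripper": -1},{"dx": 0,"dy": 0,"dz": 0,"rx": 0,"ry": 0,"rz": 0,"gripper": -1}]}}

```text
t: 5.65
ee_pos: [550.8, 34.4, 61.7]
eef_rot: [0.592, 0.806, 0.0, 0.0]
wrist_force: [-0.5, 0.0, 0.2]
grip_width: -0.0
grip_force: 0.0
```

Call:
{"method": "servo_tool", "body": {"increments": [{"dx": 0,"dy": 0,"dz": -0.06,"rx": 0,"ry": 0,"rz": 0,"gripper": -1},{"dx": 0,"dy": 0,"dz": -0.06,"rx": 0,"ry": 0,"rz": 0,"gripper": -1},{"dx": 0,"dy": 0,"dz": 0,"rx": 0,"ry": 0,"rz": 0,"gripper": -1}]}}

```text
t: 5.95
ee_pos: [551.0, 34.4, 61.4]
eef_rot: [0.592, 0.806, -0.0, -0.0]
wrist_force: [-6.7, -0.0, 12.7]
grip_width: 0.003
grip_force: 6.8
```

Run:
```python
from h import *
f,M,W=grab('scene');print(lm('scene','tab_edge',M),lm('scene','stud_seat',M),lm('scene','lid_hinge',M));save('s2.png',f['img'][130:280,220:430].repeat(3,0).repeat(3,1))
```

```text
[(0.65, array([473.5,  12. ,  58.2])), (0.54, array([ 7.188e+02, -2.367e+02,  7.000e-01]))] [(0.64, array([497.5,  17.2,  58.3]))] [(0.63, array([661.4,  64.3,  56. ]))]
```

View pics/s2.png

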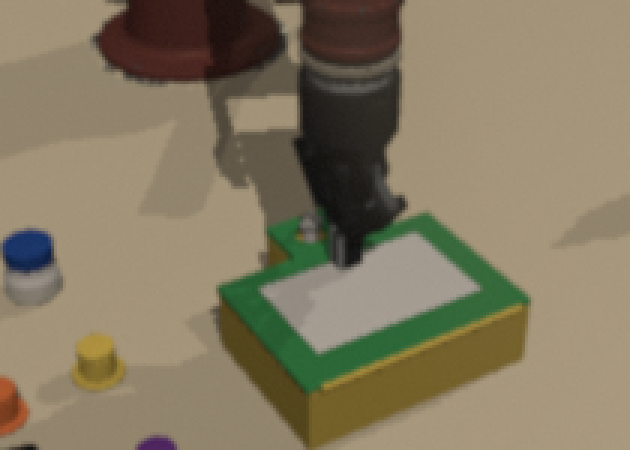

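The lid lies flat, with the stud up through the tab hole at crop (310,230) and 12.7 N on contact. Next I'll rise and measure the stud with the wrist camera.

Call:
{"method": "servo_tool", "body": {"increments": [{"dx": 0,"dy": 0,"dz": 1,"rx": 0,"ry": 0,"rz": 0,"gripper": -1},{"dx": 0,"dy": 0,"dz": 1,"rx": 0,"ry": 0,"rz": 0,"gripper": -1},{"dx": -0.5,"dy": -0.2,"dz": 1,"rx": 0,"ry": 0,"rz": 0,"gripper": 0.1},{"dx": -0.5,"dy": -0.2,"dz": 1,"rx": 0,"ry": 0,"rz": 0,"gripper": 0.1},{"dx": -0.5,"dy": -0.2,"dz": 1,"rx": 0,"ry": 0,"rz": 0,"gripper": 0.1},{"dx": -0.5,"dy": -0.1,"dz": 0.5,"rx": 0,"ry": 0,"rz": 0,"gripper": 0.1},{"dx": 0,"dy": 0,"dz": 0,"rx": 0,"ry": 0,"rz": 0,"gripper": 0.1},{"dx": 0,"dy": 0,"dz": 0,"rx": 0,"ry": 0,"rz": 0,"gripper": 0.1}]}}

```text
t: 6.95
ee_pos: [500.8, 17.0, 196.2]
eef_rot: [0.592, 0.806, 0.0, 0.0]
wrist_force: [0.0, 0.3, 0.7]
grip_width: 0.553
grip_force: 0.0
```

Run:
```python
from h import *
f,M,W=grab('wrist');save('w2.png',f['img']);I=f['img']
print(env.read_state()['ee_pos'],lm('wrist','stud_seat',M),lm('wrist','tab_edge',M))
near=np.hypot(W[...,0]-500,W[...,1]-17)<13
for lo,hi in [(66,72),(72,78),(78,90)]:
    m=near&(W[...,2]>lo)&(W[...,2]<hi);print(lo,m.sum(),np.nanmean(W[m],0),np.nanmin(W[m],0) if m.any() else 0,np.nanmax(W[m],0) if m.any() else 0)
g=(np.hypot(W[...,0]-500,W[...,1]-17)<40)&(W[...,2]>50)&(I[...,1]>I[...,0]*1.5);print('tab z',np.nanpercentile(W[g][:,2],[5,50,95]))
```

```text
[500.48810529  17.02714221 195.3444738 ] [(0.76, array([502.5,  18.9,  62.1]))] [(0.85, array([473.5,  10.7,  59.8]))]
66 32 [497.99895259  22.47130505  70.73412179] [488.8224297    9.31692109  67.30950074] [509.87114809  29.85212562  71.96387319]
72 270 [499.01460689  20.8114172   74.56056356] [489.08581606  10.19526578  72.03288871] [509.70760984  29.75808376  77.97251501]
78 106 [499.37611503  20.24414132  80.49091609] [494.7043338   14.96958622  78.03712952] [504.04498672  24.58532879  83.4033361 ]
tab z [ 60.58293814  61.77065721 209.21844348]
```

View pics/w2.png

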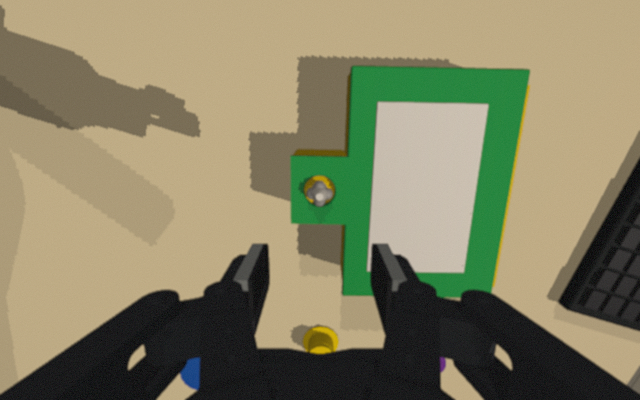

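The wrist view shows the stud at (320,190), centred in the tab hole, with the lid shut. Next I'll go over the orange cap.

Call:
{"method": "servo_tool", "body": {"increments": [{"dx": 0.33,"dy": -0.96,"dz": 0,"rx": 0,"ry": 0,"rz": 0,"gripper": 0.1},{"dx": 0.33,"dy": -0.96,"dz": 0,"rx": 0,"ry": 0,"rz": 0,"gripper": 0.1},{"dx": 0.33,"dy": -0.96,"dz": 0,"rx": 0,"ry": 0,"rz": 0,"gripper": 0.1},{"dx": 0.33,"dy": -0.96,"dz": 0,"rx": 0,"ry": 0,"rz": 0,"gripper": 0.1},{"dx": 0.33,"dy": -0.96,"dz": 0,"rx": 0,"ry": 0,"rz": 0,"gripper": 0.1},{"dx": 0.33,"dy": -0.96,"dz": 0,"rx": 0,"ry": 0,"rz": 0,"gripper": 0.1},{"dx": 0.33,"dy": -0.96,"dz": 0,"rx": 0,"ry": 0,"rz": 0,"gripper": 0.1},{"dx": 0.33,"dy": -0.96,"dz": -0.5,"rx": 0,"ry": 0,"rz": 0,"gripper": 0.1},{"dx": 0.33,"dy": -0.96,"dz": -0.5,"rx": 0,"ry": 0,"rz": 0,"gripper": 0.1},{"dx": 0.33,"dy": -0.96,"dz": -0.5,"rx": 0,"ry": 0,"rz": 0,"gripper": 0.1},{"dx": 0.33,"dy": -0.96,"dz": -0.5,"rx": 0,"ry": 0,"rz": 0,"gripper": 0.1},{"dx": 0,"dy": 0,"dz": 0,"rx": 0,"ry": 0,"rz": 0,"gripper": 0.1}]}}

```text
t: 8.3
ee_pos: [590.4, -248.7, 142.1]
eef_rot: [0.593, 0.805, -0.001, -0.003]
wrist_force: [0.1, 0.6, 0.6]
grip_width: 0.55
grip_force: 0.0
```

Call:
{"method": "servo_tool", "body": {"increments": [{"dx": 0,"dy": 0,"dz": 0,"rx": 0,"ry": 0,"rz": 0,"gripper": 0.1},{"dx": 0,"dy": 0,"dz": 0,"rx": 0,"ry": 0,"rz": 0,"gripper": 0.1}]}}

```text
t: 8.5
ee_pos: [591.4, -246.4, 146.1]
eef_rot: [0.592, 0.806, 0.0, -0.0]
wrist_force: [0.5, -0.1, 0.5]
grip_width: 0.549
grip_force: 0.0
```

Run:
```python
from h import *
f,M,W=grab('wrist');save('w3.png',f['img']);I=f['img']
print(env.read_state()['ee_pos'],lm('wrist','cap',M),lm('wrist','cap_top',M))
h=cv2.cvtColor(I,cv2.COLOR_RGB2HSV)
near=np.hypot(W[...,0]-592,W[...,1]+248)<40
for lo,hi in [(2,8),(10,24),(26.5,33)]:
    m=near&(W[...,2]>lo)&(W[...,2]<hi)&(h[...,1]>120)
    (c,r)=cv2.minEnclosingCircle(W[m][:,:2].astype(np.float32));print(lo,m.sum(),np.median(I[m],0),np.nanmean(W[m],0),c,r)
```

```text
[ 591.55026658 -246.31605032  146.58725899] [(0.94, array([ 5.923e+02, -2.448e+02,  5.000e-01])), (0.85, array([ 632.8, -323.5,   -3.8])), (0.67, array([ 598.6, -408.9,    1.8])), (0.62, array([ 680.9, -142.4,    2.4])), (0.59, array([ 557.6, -166.2,    3.3]))] [(0.93, array([ 687. , -139.1,   26.7])), (0.82, array([ 590.5, -247.1,   28.1])), (0.68, array([ 560.9, -170.7,   27.7])), (0.67, array([ 636.6, -321.8,   29.5])), (0.67, array([ 601.6, -406.9,   27.4]))]
2 688 [201.  107.   13.5] [ 589.18004438 -240.35899664    4.23829006] (591.6924438476562, -247.75372314453125) 21.871051788330078
10 111 [121.  60.  11.] [ 587.84925615 -236.26433908   17.45740505] (589.802978515625, -243.86505126953125) 14.160894393920898
26.5 984 [220. 113.  10.] [ 591.33269441 -247.23609778   29.19463886] (591.3193969726562, -247.6280059814453) 14.828096389770508
```

View pics/w3.png

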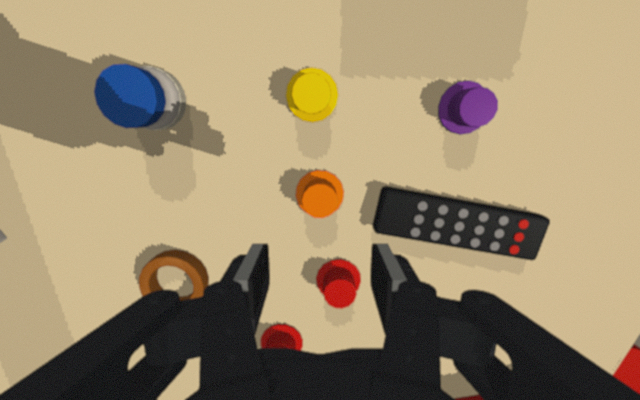

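The orange cap is centred at (320,195), and the remote at (377,210) is clear of the fingers. I'll descend to grasp it.

Call:
{"method": "servo_tool", "body": {"increments": [{"dx": 0,"dy": -0.05,"dz": -1,"rx": 0,"ry": 0,"rz": 0,"gripper": 0.1},{"dx": 0,"dy": 0,"dz": -1,"rx": 0,"ry": 0,"rz": 0,"gripper": 0.1},{"dx": 0,"dy": 0,"dz": -1,"rx": 0,"ry": 0,"rz": 0,"gripper": 0.1},{"dx": 0,"dy": 0,"dz": -1,"rx": 0,"ry": 0,"rz": 0,"gripper": 0.1},{"dx": 0,"dy": 0,"dz": -0.8,"rx": 0,"ry": 0,"rz": 0,"gripper": 0.1},{"dx": 0,"dy": 0,"dz": -0.5,"rx": 0,"ry": 0,"rz": 0,"gripper": 0.1},{"dx": 0,"dy": 0,"dz": -0.3,"rx": 0,"ry": 0,"rz": 0,"gripper": 0.1},{"dx": 0,"dy": 0,"dz": 0,"rx": 0,"ry": 0,"rz": 0,"gripper": 0.1},{"dx": 0,"dy": 0,"dz": 0,"rx": 0,"ry": 0,"rz": 0,"gripper": 0.1}]}}

```text
t: 9.55
ee_pos: [592.1, -248.7, 7.4]
eef_rot: [0.592, 0.806, 0.0, 0.001]
wrist_force: [-0.2, 0.4, 0.2]
grip_width: 0.552
grip_force: 0.0
```

Call:
{"method": "servo_tool", "body": {"grip_force": 60, "increments": [{"dx": -0.03,"dy": 0.04,"dz": -0.08,"rx": 0,"ry": 0,"rz": 0,"gripper": 0.1},{"dx": 0,"dy": 0,"dz": 0,"rx": 0,"ry": 0,"rz": 0,"gripper": -0.2},{"dx": 0,"dy": 0,"dz": 0,"rx": 0,"ry": 0,"rz": 0,"gripper": -0.4},{"dx": 0,"dy": 0,"dz": 0,"rx": 0,"ry": 0,"rz": 0,"gripper": -0.6},{"dx": 0,"dy": 0,"dz": 0,"rx": 0,"ry": 0,"rz": 0,"gripper": -1},{"dx": 0,"dy": 0,"dz": 0,"rx": 0,"ry": 0,"rz": 0,"gripper": -1},{"dx": 0,"dy": 0,"dz": 0,"rx": 0,"ry": 0,"rz": 0,"gripper": -1}]}}

```text
t: 10.25
ee_pos: [591.2, -247.7, 5.3]
eef_rot: [0.592, 0.806, 0.0, 0.001]
wrist_force: [-0.9, 1.0, 5.3]
grip_width: 0.33
grip_force: 59.6
```

Call:
{"method": "servo_tool", "body": {"grip_force": 90, "increments": [{"dx": 0,"dy": 0,"dz": 0.4,"rx": 0,"ry": 0,"rz": 0,"gripper": -1},{"dx": 0,"dy": 0,"dz": 0.8,"rx": 0,"ry": 0,"rz": 0,"gripper": -1},{"dx": 0,"dy": 0,"dz": 1,"rx": 0,"ry": 0,"rz": 0,"gripper": -1},{"dx": 0,"dy": 0,"dz": 1,"rx": 0,"ry": 0,"rz": 0,"gripper": -1},{"dx": 0,"dy": 0,"dz": 1,"rx": 0,"ry": 0,"rz": 0,"gripper": -1},{"dx": 0,"dy": 0,"dz": 1,"rx": 0,"ry": 0,"rz": 0,"gripper": -1},{"dx": 0,"dy": 0,"dz": 0.6,"rx": 0,"ry": 0,"rz": 0,"gripper": -1},{"dx": 0,"dy": 0,"dz": 0,"rx": 0,"ry": 0,"rz": 0,"gripper": -1}]}}

```text
t: 11.05
ee_pos: [591.9, -248.1, 152.2]
eef_rot: [0.592, 0.806, 0.0, 0.002]
wrist_force: [-0.3, 0.1, -0.3]
grip_width: 0.321
grip_force: 88.7
```

Call:
{"method": "servo_tool", "body": {"increments": [{"dx": -0.33,"dy": 0.97,"dz": 0,"rx": 0,"ry": 0,"rz": 0,"gripper": -1},{"dx": -0.33,"dy": 0.97,"dz": 0,"rx": 0,"ry": 0,"rz": 0,"gripper": -1},{"dx": -0.33,"dy": 0.97,"dz": 0,"rx": 0,"ry": 0,"rz": 0,"gripper": -1},{"dx": -0.33,"dy": 0.97,"dz": 0,"rx": 0,"ry": 0,"rz": 0,"gripper": -1},{"dx": -0.33,"dy": 0.97,"dz": 0,"rx": 0,"ry": 0,"rz": 0,"gripper": -1},{"dx": -0.33,"dy": 0.97,"dz": 0,"rx": 0,"ry": 0,"rz": 0,"gripper": -1},{"dx": -0.33,"dy": 0.97,"dz": 0,"rx": 0,"ry": 0,"rz": 0,"gripper": -1},{"dx": -0.33,"dy": 0.97,"dz": 0,"rx": 0,"ry": 0,"rz": 0,"gripper": -1},{"dx": -0.33,"dy": 0.97,"dz": 0,"rx": 0,"ry": 0,"rz": 0,"gripper": -1},{"dx": -0.33,"dy": 0.97,"dz": 0,"rx": 0,"ry": 0,"rz": 0,"gripper": -1},{"dx": -0.33,"dy": 0.97,"dz": 0,"rx": 0,"ry": 0,"rz": 0,"gripper": -1},{"dx": 0,"dy": 0,"dz": 0,"rx": 0,"ry": 0,"rz": 0,"gripper": -1}]}}

```text
t: 12.25
ee_pos: [497.8, 21.6, 147.1]
eef_rot: [0.591, 0.807, -0.001, -0.002]
wrist_force: [0.2, -0.4, -1.0]
grip_width: 0.324
grip_force: 88.8
```

Run:
```python
from h import *
f,M,W=grab('wrist');s=env.read_state();print(s['ee_pos'],s['grip_width'],s['grip_force'],s['wrist_force']);print(lm('wrist','cap',M)[:2],lm('wrist','cap_top',M)[:2],lm('wrist','stud_seat',M))
save('w4.png',f['img'])
f,M,W=grab('scene');print(lm('scene','stud_seat',M))
h=cv2.cvtColor(f['img'],cv2.COLOR_RGB2HSV)
for lo,hi in [(76,86)]:
    m=(np.hypot(W[...,0]-500,W[...,1]-18)<14)&(W[...,2]>lo)&(W[...,2]<hi);print(m.sum(),np.nanmean(W[m],0))
```

```text
[498.51795557  20.39373971 147.49331909] 0.3176912333996607 88.7586784735322 [ 1.14687514 -1.27792842 -0.31027112]
[(0.67, array([499.4,  20.1, 141.2])), (0.59, array([497.3,  21.9, 171.3]))] [] [(0.84, array([501.6,  20.8,  60.1]))]
[(0.77, array([498.4,  16.2,  57.1]))]
10 [502.24105439  17.11420524  78.18792914]
```

View pics/w4.png

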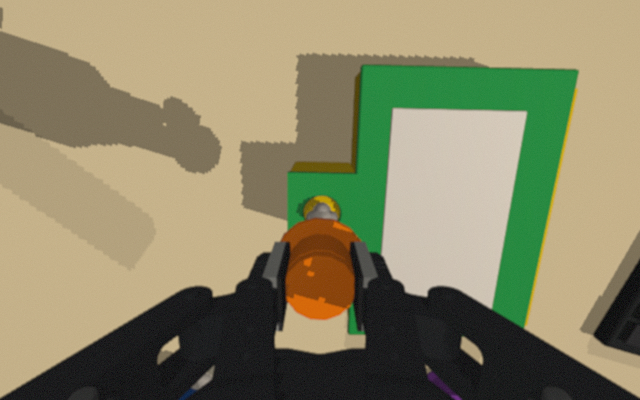

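Call:
{"method": "servo_tool", "body": {"increments": [{"dx": 0.04,"dy": -0.02,"dz": -0.8,"rx": 0,"ry": 0,"rz": 0,"gripper": -1},{"dx": 0,"dy": 0,"dz": -0.8,"rx": 0,"ry": 0,"rz": 0,"gripper": -1},{"dx": 0,"dy": 0,"dz": -0.5,"rx": 0,"ry": 0,"rz": 0,"gripper": -1},{"dx": 0,"dy": 0,"dz": 0,"rx": 0,"ry": 0,"rz": 0,"gripper": -1},{"dx": 0,"dy": 0,"dz": 0,"rx": 0,"ry": 0,"rz": 0,"gripper": -1},{"dx": 0,"dy": 0,"dz": 0,"rx": 0,"ry": 0,"rz": 0,"gripper": -1}]}}

```text
t: 13.15
ee_pos: [501.7, 18.7, 98.0]
eef_rot: [0.592, 0.806, 0.0, 0.001]
wrist_force: [-0.9, -0.7, -1.0]
grip_width: 0.324
grip_force: 88.8
```

Call:
{"method": "servo_tool", "body": {"increments": [{"dx": -0.04,"dy": 0,"dz": -0.3,"rx": 0,"ry": 0,"rz": 0,"gripper": -1},{"dx": 0,"dy": 0,"dz": -0.2,"rx": 0,"ry": 0,"rz": 0,"gripper": -1},{"dx": 0,"dy": 0,"dz": -0.1,"rx": 0,"ry": 0,"rz": 0,"gripper": -1},{"dx": 0,"dy": 0,"dz": 0,"rx": 0,"ry": 0,"rz": 0,"gripper": -1},{"dx": 0,"dy": 0,"dz": 0,"rx": 0,"ry": 0,"rz": 0,"gripper": -1}]}}

```text
t: 13.65
ee_pos: [499.8, 18.9, 81.7]
eef_rot: [0.592, 0.806, -0.0, -0.0]
wrist_force: [0.1, 0.2, -0.8]
grip_width: 0.32
grip_force: 88.8
```

Call:
{"method": "servo_tool", "body": {"increments": [{"dx": 0,"dy": 0,"dz": -0.1,"rx": 0,"ry": 0,"rz": 0,"gripper": -1},{"dx": 0,"dy": 0,"dz": -0.06,"rx": 0,"ry": 0,"rz": 0,"gripper": -1},{"dx": 0,"dy": 0,"dz": 0,"rx": 0,"ry": 0,"rz": 0,"gripper": -1},{"dx": 0,"dy": 0,"dz": 0,"rx": 0,"ry": 0,"rz": 0,"gripper": -1}]}}

```text
t: 14.05
ee_pos: [500.2, 19.1, 78.7]
eef_rot: [0.592, 0.806, 0.0, 0.0]
wrist_force: [-2.9, 1.8, 5.5]
grip_width: 0.324
grip_force: 89.5
```

Call:
{"method": "servo_tool", "body": {"increments": [{"dx": -0.03,"dy": 0.02,"dz": -0.06,"rx": 0,"ry": 0,"rz": 0,"gripper": -1},{"dx": 0,"dy": 0,"dz": -0.06,"rx": 0,"ry": 0,"rz": 0,"gripper": -1},{"dx": 0,"dy": 0,"dz": 0,"rx": 0,"ry": 0,"rz": 0,"gripper": -1},{"dx": 0,"dy": 0,"dz": 0,"rx": 0,"ry": 0,"rz": 0,"gripper": -1}]}}

```text
t: 14.45
ee_pos: [500.2, 19.4, 76.4]
eef_rot: [0.592, 0.806, 0.001, 0.001]
wrist_force: [-2.0, 0.8, 7.4]
grip_width: 0.324
grip_force: 89.8
```

Call:
{"method": "servo_tool", "body": {"increments": [{"dx": -0.03,"dy": 0,"dz": -0.06,"rx": 0,"ry": 0,"rz": 0,"gripper": -1},{"dx": 0,"dy": 0,"dz": -0.06,"rx": 0,"ry": 0,"rz": 0,"gripper": -1},{"dx": 0,"dy": 0,"dz": 0,"rx": 0,"ry": 0,"rz": 0,"gripper": -1},{"dx": 0,"dy": 0,"dz": 0,"rx": 0,"ry": 0,"rz": 0,"gripper": -1}]}}

```text
t: 14.85
ee_pos: [499.0, 19.6, 71.8]
eef_rot: [0.592, 0.806, 0.001, 0.001]
wrist_force: [3.5, 2.6, -0.2]
grip_width: 0.317
grip_force: 88.8
```

Call:
{"method": "servo_tool", "body": {"increments": [{"dx": 0.02,"dy": 0.02,"dz": -0.08,"rx": 0,"ry": 0,"rz": 0,"gripper": -1},{"dx": 0,"dy": 0,"dz": -0.08,"rx": 0,"ry": 0,"rz": 0,"gripper": -1},{"dx": 0,"dy": 0,"dz": 0,"rx": 0,"ry": 0,"rz": 0,"gripper": -1},{"dx": 0,"dy": 0,"dz": 0,"rx": 0,"ry": 0,"rz": 0,"gripper": -1}]}}

```text
t: 15.25
ee_pos: [498.1, 19.8, 67.2]
eef_rot: [0.592, 0.806, -0.001, -0.001]
wrist_force: [0.0, 0.7, -2.1]
grip_width: 0.319
grip_force: 89.1
```

Call:
{"method": "servo_tool", "body": {"increments": [{"dx": 0,"dy": 0,"dz": -0.05,"rx": 0,"ry": 0,"rz": 0,"gripper": -1},{"dx": 0,"dy": 0,"dz": 0,"rx": 0,"ry": 0,"rz": 0,"gripper": -1},{"dx": 0,"dy": 0,"dz": 0,"rx": 0,"ry": 0,"rz": 0,"gripper": -1}]}}

```text
t: 15.55
ee_pos: [498.5, 19.8, 66.9]
eef_rot: [0.592, 0.806, -0.0, -0.0]
wrist_force: [-3.8, -0.4, 4.4]
grip_width: 0.325
grip_force: 89.7
```

Call:
{"method": "servo_tool", "body": {"increments": [{"dx": 0,"dy": 0,"dz": -0.045,"rx": 0,"ry": 0,"rz": 0,"gripper": -1},{"dx": 0,"dy": 0,"dz": 0,"rx": 0,"ry": 0,"rz": 0,"gripper": -1},{"dx": 0,"dy": 0,"dz": 0,"rx": 0,"ry": 0,"rz": 0,"gripper": -1},{"dx": 0,"dy": 0,"dz": 0,"rx": 0,"ry": 0,"rz": 0,"gripper": -1}]}}

```text
t: 15.95
ee_pos: [498.6, 19.7, 66.8]
eef_rot: [0.592, 0.806, -0.001, -0.001]
wrist_force: [-8.7, 0.6, 12.1]
grip_width: 0.321
grip_force: 90.7
```

Run:
```python
from h import *
f,M,W=grab('scene');save('s5.png',f['img'][130:280,220:430].repeat(3,0).repeat(3,1))
for i in range(6):
    s=env.read_state();print(s['ee_pos'].round(1),s['wrist_force'].round(1));cams.grab_frame('wrist')
```

```text
[498.6  19.7  66.8] [-8.3  0.6 11. ]
[498.6  19.7  66.8] [-6.9 -0.9 11.5]
[498.6  19.8  66.8] [-7.1 -1.6 11.2]
[498.6  19.7  66.8] [-7.1  0.1 11.4]
[498.6  19.7  66.8] [-7.7  0.2 11.8]
[498.6  19.7  66.8] [-6.8 -0.2 11.7]
```

View pics/s5.png

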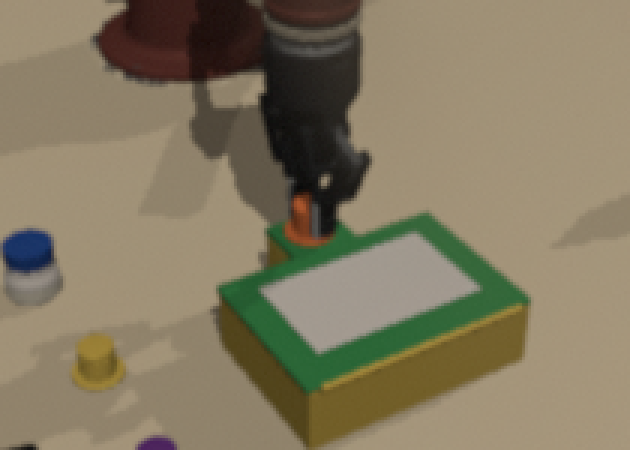

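The cap sits flat on the tab at crop (312,235). I'll trim the sideways load and bring the push to about 10 N.

Call:
{"method": "servo_tool", "body": {"increments": [{"dx": -0.04,"dy": 0,"dz": 0.01,"rx": 0,"ry": 0,"rz": 0,"gripper": -1},{"dx": 0,"dy": 0,"dz": 0,"rx": 0,"ry": 0,"rz": 0,"gripper": -1},{"dx": 0,"dy": 0,"dz": 0,"rx": 0,"ry": 0,"rz": 0,"gripper": -1},{"dx": 0,"dy": 0,"dz": 0,"rx": 0,"ry": 0,"rz": 0,"gripper": -1}]}}

```text
t: 16.7
ee_pos: [498.5, 19.7, 66.8]
eef_rot: [0.592, 0.806, 0.0, 0.001]
wrist_force: [-4.1, -0.5, 7.4]
grip_width: 0.323
grip_force: 90.0
```

Run:
```python
from h import *
for i in range(5):
    s=env.read_state();print(s['ee_pos'].round(1),s['wrist_force'].round(1));cams.grab_frame('wrist')
```

```text
[498.5  19.7  66.8] [-4.1 -0.5  7.4]
[498.5  19.7  66.9] [-2.6  0.1  6.9]
[498.5  19.7  66.9] [-2.4 -0.   7. ]
[498.5  19.7  66.8] [-2.5 -0.3  6.6]
[498.5  19.7  66.8] [-2.7  0.7  6.7]
```

Need about 3.5 N more.

Call:
{"method": "servo_tool", "body": {"increments": [{"dx": -0.02,"dy": 0,"dz": -0.03,"rx": 0,"ry": 0,"rz": 0,"gripper": -1},{"dx": 0,"dy": 0,"dz": 0,"rx": 0,"ry": 0,"rz": 0,"gripper": -1},{"dx": 0,"dy": 0,"dz": 0,"rx": 0,"ry": 0,"rz": 0,"gripper": -1},{"dx": 0,"dy": 0,"dz": 0,"rx": 0,"ry": 0,"rz": 0,"gripper": -1},{"dx": 0,"dy": 0,"dz": 0,"rx": 0,"ry": 0,"rz": 0,"gripper": -1}]}}

```text
t: 17.45
ee_pos: [498.5, 19.7, 66.8]
eef_rot: [0.592, 0.806, 0.001, 0.001]
wrist_force: [-2.6, 0.5, 10.0]
grip_width: 0.324
grip_force: 90.2
```

Run:
```python
from h import *
F=[]
for i in range(6):
    s=env.read_state();F.append(s['wrist_force']);cams.grab_frame('wrist')
F=np.array(F);print(F.round(1));z=F[1:,2].mean()
if 9<z<11.5: print(ticket.finish_job())
```

```text
[[-2.6  0.5 10. ]
 [-3.2 -0.2  9.3]
 [-3.9  0.1  9.5]
 [-2.3  0.9  9.3]
 [-2.8  0.6 10. ]
 [-2.  -0.5  9.2]]
the job is handed in; nothing more can be done
None
```

The lid is shut over the stud, the orange cap has clicked home and sits flat on the tab, and I handed the job in at about 18 s with the gripper still holding the cap and pressing it down at 9 to 10 N.

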